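# Park the microscope objectives in their colour-coded cups

## Task

Put each of the four microscope objectives into the parking cup of its own colour, so that it stands upright on the floor of the cup, nose up. They are delicate optics: lower each one in and let go only when it stands, never drop one or knock one over, and leave the amber bottle and the specimen dish where they are.

Things in the scene. Friction and masses are not known exactly. Their poses are not given: they have to be found in the camera images.
- obj_red: microscope objective lens, loose, standing upright nose up: aluminium barrel 32 mm diameter and 36 mm high, with a red band on the top 9 mm of the barrel and a red cone above it, then a thin steel nose; 52 mm high in all, about 0.11 to 0.23 kg. Origin: centre of its underside (foot of the barrel); z up along the barrel.
- obj_yellow: microscope objective lens, loose, standing upright nose up: aluminium barrel 32 mm diameter and 38 mm high, with a yellow band on the top 9 mm of the barrel and a yellow cone above it, then a thin steel nose; 54 mm high in all, about 0.11 to 0.23 kg. Origin: centre of its underside (foot of the barrel); z up along the barrel.
- obj_green: microscope objective lens, loose, standing upright nose up: aluminium barrel 32 mm diameter and 42 mm high, with a green band on the top 9 mm of the barrel and a green cone above it, then a thin steel nose; 58 mm high in all, about 0.11 to 0.23 kg. Origin: centre of its underside (foot of the barrel); z up along the barrel.
- obj_blue: microscope objective lens, loose, standing upright nose up: aluminium barrel 32 mm diameter and 46 mm high, with a blue band on the top 9 mm of the barrel and a blue cone above it, then a thin steel nose; 62 mm high in all, about 0.11 to 0.23 kg. Origin: centre of its underside (foot of the barrel); z up along the barrel.
- cup_red: red parking cup, fixed to the bench: black base plate 62 x 62 mm and 6 mm thick (its top is the cup's floor), on it a round red wall 50 mm inside diameter, 60 mm outside, its rim 16 mm above the bench, open at the top. Origin: centre of the underside, on the bench; z up.
- cup_yellow: yellow parking cup, fixed to the bench: black base plate 62 x 62 mm and 6 mm thick (its top is the cup's floor), on it a round yellow wall 50 mm inside diameter, 60 mm outside, its rim 16 mm above the bench, open at the top. Origin: centre of the underside, on the bench; z up.
- cup_green: green parking cup, fixed to the bench: black base plate 62 x 62 mm and 6 mm thick (its top is the cup's floor), on it a round green wall 50 mm inside diameter, 60 mm outside, its rim 16 mm above the bench, open at the top. Origin: centre of the underside, on the bench; z up.
- cup_blue: blue parking cup, fixed to the bench: black base plate 62 x 62 mm and 6 mm thick (its top is the cup's floor), on it a round blue wall 50 mm inside diameter, 60 mm outside, its rim 16 mm above the bench, open at the top. Origin: centre of the underside, on the bench; z up.
- bottle: bystander: closed amber glass bottle with black cap, loose, upright, 32 mm diameter, 60 mm high. Origin: centre of its underside.
- dish: bystander: flat closed round specimen dish with white rim and brown centre, loose, 57 mm diameter, 15 mm high. Origin: centre of its underside. (A grey slide holder 82 x 34 x 9 mm, fixed and not listed, also lies among the things. These two, the bottle, objectives and cups have their centres at least 0.10 m apart; nothing else stands in this working area.)

How it is judged:
By the outcome, as a careful person would: the job done as asked, in the order asked, and still so for the second after the job is handed in, with the robot touching nothing.
It also fails if it takes over 104 s, if anything falls off the work surface, if the arm or the gripper's body presses on something with over 40 N, if the wrist force passes 120 N, or if a joint passes its speed limit or range.

## Robot

A 6-joint arm with a two-finger parallel gripper is mounted at the origin on the work surface. World frame = base frame: x ahead of the robot, y to its left, z up, the work surface at z = 0. Lengths are in mm, angles in rad, forces in N, time in s.
With the tool pointing down it reaches from about 350 to 875 mm from the base axis. Payload 4.2 kg.
Tool frame: the origin (TCP) lies midway between the tips of the shut fingers; the grasp point (between the pads) lies 19 mm behind it (arm.hold_point_z is the distance from the TCP to the grasp point, in mm); z points along the fingers, y is the line along which they close (so a half turn about z gives the same grasp; the last joint's range is limited). The gripper opens to 85 mm and grips with 20 to 120 N. Pads are 22 mm wide; open, the fingers measure 114 mm over their backs; the gripper's body (76 mm by 85 mm) begins 54 mm behind the grasp point. The pads swing forward as they close: fully open they stand 13 mm farther back than shut.
Start: joints at [-0.981, 0.385, 0.008, 0, -1.194, -0.259], TCP at [203.015, -591.087, 231.312] pointing down, gripper open.
Joint ranges: [-3.14, 3.14], [-1.21, 2.06], [-1.07, 1.41], [-3.16, 2.05], [-2.99, -0.16], [-3.1, 3.1]. Speed limits (rad/s): [2.79, 2.79, 3.14, 3.14, 3.14, 3.14].

## Interface

Orientations are given as a unit quaternion [x, y, z, w].
In Python, from bench import arm, vision gives the robot as it stands. The module is installed in compiled form; this text tells all that it offers.
- The arm moves only by the tool servo_tool, never from a script. Its argument "plan" is a list of rows, each a list of 7 numbers: the shift along the world's x, y, z each as a share of 300 mm, from -1 to 1, then the turn, a rotation vector about the world's x, y, z each as a share of 2 rad, from -1 to 1, then the opening, from 0 (shut) to 1 (fully open). A call has 1 to 20 rows; each row shifts and turns the commanded pose from where the row before left it; what a row does not reach is not made up. A row lasts 1/8 s, in which the tool goes at most 62.5 mm and 10.7 degrees, less where a joint would pass 70% of its speed; a pose out of reach is approached as far as the arm can. A call with a number of a shift or a turn outside -1 to 1 is refused whole. A call with a gripper value outside its range is refused whole. The fingers move at their own pace and stop on an object; the grip force is fixed at half the most. Time passes only in rows, so rows that do not move let the fingers close. It gives the time, the measured TCP pose, the force, the opening and the grip force at its end, in the units of the state.
- arm.read_state(): the state, without advancing time (a new reading comes with each control period).
- vision.get_image(name): name is "scene" or "top"; returns a dict with "image" (420x560x3 uint8, red, green, blue), "z_map" (420x560 float32, mm along the optical axis (not along the pixel's ray), 0 where there is no reading), "K" (3x3 intrinsics, pixels), "D" ([k1, k2, p1, p2, k3] as OpenCV has them; the pictures are not rectified), "world_to_cam" (4x4, takes a point from world to camera coordinates). Camera axes: x right, y down, z forward; pixel columns grow to the right and rows downward; lengths in mm; the calibration is good to about 2 mm. A picture is of the moment at which its call begins.
- arm.job_done(): hands the job in; it is judged then, once.
The state is a dict: "clock": time; "joints": joint angles; "joint_vel": joint speeds; "joint_efforts": joint torques, N m; "position": TCP position; "ee_rot": TCP orientation; "contact_force": force on the tool from outside, world axes, zero at the start; "wrist_torque": the same for the moment, N m; "gripper_width": finger opening in mm; "grasp_force": force on a finger pad.
Only numpy, scipy, OpenCV 4.12 (cv2) and the standard library are available. Lean on these libraries where they do the work, as an engineer would, in place of code of your own. Each camera call takes 0.05 s, during which the arm holds its last target. There are 200 camera calls.

## Working session

There is one attempt and no reset: what is moved stays moved. The work goes in short steps, Python scripts to look and compute and a tool call to move; the robot and the scene stay as the last step left them, time stands still between calls to the robot, and variables do not carry over. Pictures are saved under pics/ and viewed, at most 14 in all, crops included, and the job is handed in when it is done.

Besides the shell and the picture viewer there is one more tool, called after "Emit:" in YAML: its name, and indented under it one key for each argument. servo_tool: Moves the arm, as the interface text tells. Its arguments: {"type":"object","properties":{"plan":{"type":"array"}},"required":["plan"]}

```bash
mkdir -p pics
python3 - <<'E'
from bench import arm, vision
import cv2,numpy as np
for n in ("top","scene"):
    d=vision.get_image(n); cv2.imwrite(f"pics/{n}0.png",d["image"][:,:,::-1]); np.savez(f"{n}0.npz",**d)
    print(n,d["K"].tolist(),d["D"],np.round(d["world_to_cam"],3).tolist())
print(arm.read_state(),arm.hold_point_z)
E
```

```text
top [[430.9442886005517, 0.0, 279.0962576219827], [0.0, 430.9442886005517, 206.33969681056087], [0.0, 0.0, 1.0]] [-0.0511712  0.         0.         0.         0.       ] [[0.086, -0.996, -0.004, -23.826], [-0.967, -0.082, -0.24, 487.752], [0.239, 0.024, -0.971, 777.581], [0.0, 0.0, 0.0, 1.0]]
scene [[402.78918633181024, 0.0, 284.284915708013], [0.0, 402.78918633181024, 206.13245580218708], [0.0, 0.0, 1.0]] [-0.03977657  0.          0.          0.          0.        ] [[0.423, 0.906, 0.012, -215.446], [0.626, -0.283, -0.726, -265.963], [-0.655, 0.314, -0.687, 1213.074], [0.0, 0.0, 0.0, 1.0]]
{'clock': 0.1, 'joints': array([-9.81415652e-01,  3.85510430e-01,  6.73601666e-03, -4.18219835e-04,
       -1.19402295e+00, -2.58606636e-01]), 'joint_vel': array([-0.0001818 , -0.00043218,  0.00378676,  0.00265955,  0.00097194,
       -0.00018049]), 'joint_efforts': array([-1.70551179e-03, -3.93318558e+01,  1.88927561e+01,  4.19805542e+00,
       -2.60362125e-03,  1.01860715e-05]), 'position': array([ 202.82260677, -590.60863981,  230.30454015]), 'ee_rot': array([-1.64557917e-01,  9.86366896e-01,  9.91886372e-04, -2.34461418e-04]), 'contact_force': array([0.19718646, 0.10263144, 0.11808591]), 'wrist_torque': array([-0.02394129, -0.01674945, -0.02579884]), 'grasp_force': 0.0, 'gripper_width': 85.1266020351247} 18.700000000000003
```

View pics/top0.png

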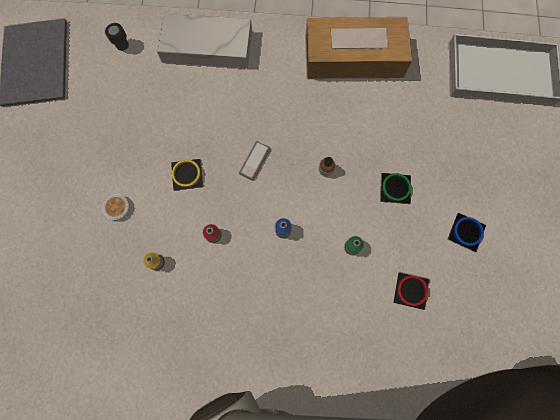

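View pics/scene0.png

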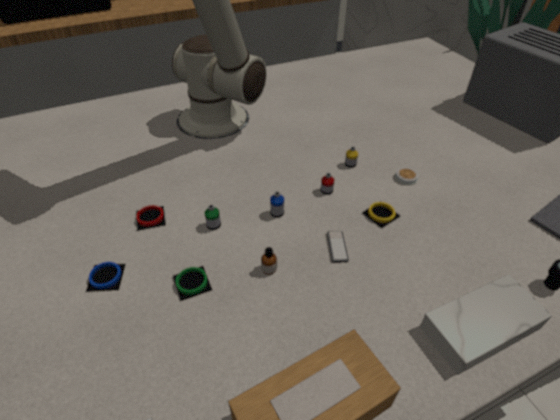

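```bash
cat > h.py <<'E'
import cv2,numpy as np
from scipy.optimize import least_squares
H=dict(red=36,yellow=38,green=42,blue=46)
def pts(d):
    v,u=np.mgrid[:420,:560]; uv=np.stack([u,v],-1).reshape(-1,1,2).astype(np.float64)
    n=cv2.undistortPoints(uv,d["K"],d["D"]).reshape(420,560,2)
    z=d["z_map"].astype(float); P=np.dstack([n*z[...,None],z]); M=d["world_to_cam"]
    return (P-M[:3,3])@M[:3,:3]
def mask(d,c):
    h=cv2.cvtColor(d["image"],cv2.COLOR_RGB2HSV).astype(int); H_=h[...,0]
    hue=dict(red=(H_<6)|(H_>172),yellow=abs(H_-26)<5,green=abs(H_-70)<18,blue=abs(H_-112)<10)[c]
    return hue&(h[...,1]>130)&(h[...,2]>45)
def circ(p,r):
    return least_squares(lambda c:np.hypot(*(p-c).T)-r,p.mean(0)+.1,loss="soft_l1").x
def blobs(d,c,n=4):
    P=pts(d); P[d["z_map"]==0]=1e4
    m=mask(d,c)&(abs(P[...,2])<90)&(P[...,0]>150)&(P[...,0]<900)
    k,l,s,cen=cv2.connectedComponentsWithStats(m.astype(np.uint8),connectivity=8)
    return [(P[l==i],cen[i]) for i in range(1,k) if s[i,4]>25]
E
python3 - <<'E'
from h import *
for c in H:
  allp=[]
  for n in("top","scene"):
    d=dict(np.load(n+"0.npz"))
    for p,cen in blobs(d,c):
        q=np.percentile(p[:,2],[5,50,95]); 
        if q[1]<22: x=np.r_[(p[:,:2].min(0)+p[:,:2].max(0))/2, circ(p[p[:,2]>11][:,:2],27.5)]; t="cup"
        else:
            b=p[(p[:,2]>H[c]-8)&(p[:,2]<H[c]+1)][:,:2]; x=np.r_[p[:,:2].mean(0),circ(b,16)]; allp.append(b); t="obj"
        print(c,n,t,len(p),cen.round(),q.round(),x.round(1))
  if allp: print("   joint",circ(np.vstack(allp),16).round(1))
# nose pixels: project model nose tip for candidate check; dish, bottle
d=dict(np.load("top0.npz"));P=pts(d)
for nm,(u,v) in dict(bottle=(327,162),dish=(116,207),slide=(255,160)).items(): print(nm,P[v,u].round())
E
```

```text
red top obj 160 [211. 233.] [34. 39. 45.] [428.7 146.8 431.3 148.4]
red top cup 292 [413. 290.] [ 5. 14. 17.] [ 352.3 -259.4  352.7 -256.8]
red scene obj 92 [327. 181.] [32. 38. 45.] [439.8 143.4 431.9 149.2]
red scene cup 255 [150. 216.] [ 5. 13. 17.] [ 353.6 -257.5  355.3 -258.1]
   joint [431.4 148.6]
yellow top cup 152 [185. 173.] [ 5. 15. 17.] [555.5 221.3 555.3 221.4]
yellow scene obj 72 [352. 154.] [33. 41. 47.] [373.6 251.3 365.6 258. ]
yellow scene cup 263 [381. 213.] [ 5. 12. 16.] [558.2 220.3 557.8 219.8]
   joint [365.6 258. ]
green top cup 214 [397. 187.] [ 9. 15. 17.] [ 561.9 -219.8  561.8 -220.2]
green top obj 33 [352. 240.] [41. 43. 49.] [ 436.4 -129.   428.1 -136.1]
green scene obj 90 [212. 214.] [41. 46. 50.] [ 440.5 -137.5  431.2 -134.5]
green scene cup 243 [191. 282.] [ 7. 15. 18.] [ 565.1 -222.3  564.4 -221.6]
   joint [ 430.3 -136.1]
blue top cup 290 [468. 231.] [ 5. 14. 18.] [ 481.6 -372.9  480.5 -369.4]
blue top obj 134 [282. 227.] [45. 49. 54.] [449.9   7.9 453.6   5.7]
blue scene obj 101 [277. 200.] [41. 49. 55.] [462.3   3.  453.7   8.3]
blue scene cup 342 [105. 276.] [ 6. 14. 17.] [ 482.9 -371.9  483.3 -370.8]
   joint [453.2   7. ]
bottle [587. -70.  59.]
dish [469. 354.  16.]
slide [598.  79.   6.]
```

Emit:
servo_tool:
  plan:
    - [0.06,0.12,-0.03,0,0,0,1]
    - [0.08,0.16,-0.04,0,0,0,1]
    - [0.08,0.16,-0.04,0,0,0,1]
    - [0.08,0.16,-0.04,0,0,0,1]
    - [0.08,0.16,-0.04,0,0,0,1]
    - [0.08,0.16,-0.04,0,0,0,1]
    - [0.08,0.16,-0.04,0,0,0,1]
    - [0.08,0.16,-0.04,0,0,0,1]
    - [0.08,0.16,-0.03,0,0,0,1]
    - [0.06,0.12,-0.02,0,0,0,1]
    - [0.04,0.08,-0.01,0,0,0,1]
    - [0.04,0.08,0,0,0,0,1]
    - [0,0,0,0,0,0,1]
    - [0,0,0,0,0,0,1]
    - [0,0,0,0,0,0,1]

```text
clock: 1.98
position: [454.5, -87.7, 120.3]
ee_rot: [-0.164, 0.986, 0.0, -0.0]
contact_force: [0.6, 0.7, 0.5]
gripper_width: 85.5
grasp_force: 0.0
```

Emit:
servo_tool:
  plan:
    - [-0.04,-0.08,0,0,0,0,1]
    - [-0.038,-0.079,0,0,0,0,1]
    - [0,0,0,0,0,0,1]
    - [0,0,-0.1,0,0,0,1]
    - [0,0,-0.1,0,0,0,1]
    - [0,0,-0.06,0,0,0,1]
    - [0,0,-0.05,0,0,0,1]
    - [0,0,-0.03,0,0,0,1]
    - [0,0,-0.02,0,0,0,1]
    - [0,0,0,0,0,0,1]
    - [0,0,0,0,0,0,1]
    - [0,0,0,0,0,0,1]

```text
clock: 3.48
position: [431.9, -134.8, 12.7]
ee_rot: [-0.165, 0.986, -0.0, 0.001]
contact_force: [-0.0, -0.1, 0.8]
gripper_width: 85.2
grasp_force: 0.0
```

```bash
cat > look.py <<'E'
import sys
from bench import arm, vision
from h import *
nm,(u,v),w=sys.argv[1],map(int,sys.argv[2].split(",")),60
d=vision.get_image("scene"); im=d["image"][:,:,::-1]
cv2.imwrite(f"pics/{nm}.png",cv2.resize(im[max(v-w,0):v+w,max(u-w,0):u+w],None,fx=5,fy=5,interpolation=cv2.INTER_CUBIC))
s=arm.read_state();print(s["clock"],s["position"].round(1),s["gripper_width"],s["contact_force"].round(1))
E
python3 look.py g1 212,205
```

```text
3.525 [ 431.9 -134.8   12.7] 85.21624201821905 [-0.2  0.4 -0.3]
```

View pics/g1.png

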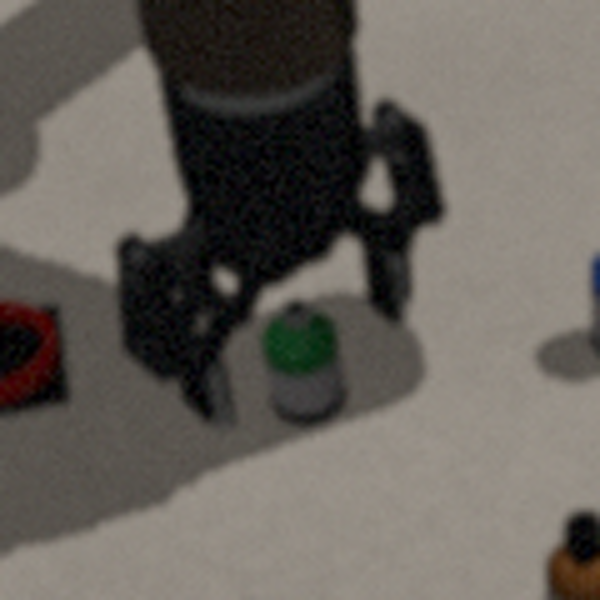

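The green objective (crop pixel about 305,370) stands upright between the open fingers and is roughly centred, so I'll close.

Emit:
servo_tool:
  plan:
    - [0,0,0,0,0,0,0.55]
    - [0,0,0,0,0,0,0.5]
    - [0,0,0,0,0,0,0.45]
    - [0,0,0,0,0,0,0.4]
    - [0,0,0,0,0,0,0.35]
    - [0,0,0,0,0,0,0.3]
    - [0,0,0,0,0,0,0.2]
    - [0,0,0,0,0,0,0]
    - [0,0,0,0,0,0,0]
    - [0,0,0,0,0,0,0]
    - [0,0,0,0,0,0,0]

```text
clock: 4.9
position: [431.6, -134.8, 12.5]
ee_rot: [-0.165, 0.986, -0.0, -0.0]
contact_force: [-1.6, 1.7, 4.4]
gripper_width: 30.4
grasp_force: 59.0
```

Emit:
servo_tool:
  plan:
    - [0,0,0.02,0,0,0,0]
    - [0,0,0.05,0,0,0,0]
    - [0,0,0.08,0,0,0,0]
    - [0,0,0.08,0,0,0,0]
    - [0,0,0.05,0,0,0,0]
    - [0,0,0.02,0,0,0,0]
    - [0.068,-0.047,0,0,0,0,0]
    - [0.11,-0.07,0,0,0,0,0]
    - [0.11,-0.07,0,0,0,0,0]
    - [0.09,-0.06,0,0,0,0,0]
    - [0.06,-0.04,0,0,0,0,0]
    - [0,0,0,0,0,0,0]
    - [0,0,-0.06,0,0,0,0]
    - [0,0,-0.06,0,0,0,0]
    - [0,0,-0.04,0,0,0,0]
    - [0,0,-0.02,0,0,0,0]
    - [0,0,0,0,0,0,0]
    - [0,0,0,0,0,0,0]

```text
clock: 7.15
position: [563.5, -221.0, 49.0]
ee_rot: [-0.165, 0.986, -0.0, 0.001]
contact_force: [-0.8, -0.2, -2.1]
gripper_width: 30.3
grasp_force: 59.7
```

```bash
python3 look.py g2 192,265
```

```text
7.2 [ 563.5 -220.9   49. ] 30.528830088400245 [-0.1 -0.3 -1.9]
```

View pics/g2.png

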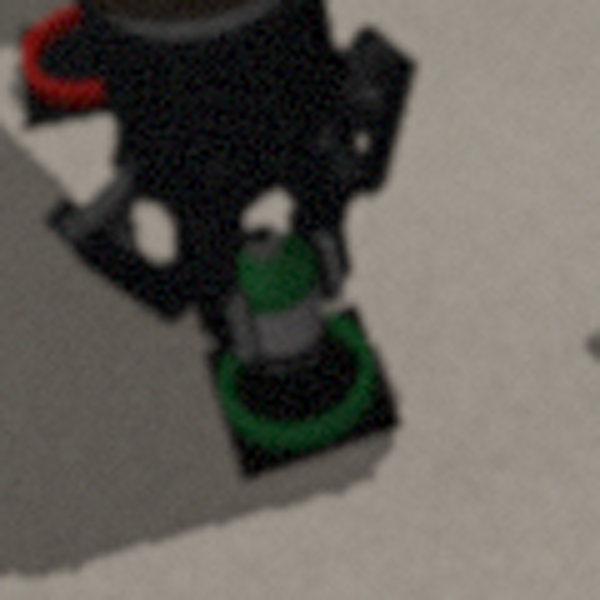

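The green objective is held upright above its cup (foot near crop 285,355, cup centre near 300,385). Lowering it now.

Emit:
servo_tool:
  plan:
    - [0,0,-0.04,0,0,0,0]
    - [0,0,-0.03,0,0,0,0]
    - [0,0,-0.02,0,0,0,0]
    - [0,0,-0.005,0,0,0,0]
    - [0,0,-0.003,0,0,0,0]
    - [0,0,0,0,0,0,0]
    - [0,0,0,0,0,0,0]

```text
clock: 8.07
position: [563.2, -220.9, 19.2]
ee_rot: [-0.165, 0.986, -0.0, 0.0]
contact_force: [0.2, 0.2, -2.0]
gripper_width: 30.7
grasp_force: 59.7
```

Emit:
servo_tool:
  plan:
    - [0,0,-0.003,0,0,0,0]
    - [0,0,-0.002,0,0,0,0]
    - [0,0,0,0,0,0,0]

```text
clock: 8.45
position: [563.3, -220.9, 18.6]
ee_rot: [-0.165, 0.986, -0.0, 0.0]
contact_force: [-1.3, 1.1, 5.2]
gripper_width: 30.4
grasp_force: 60.1
```

Emit:
servo_tool:
  plan:
    - [0,0,0,0,0,0,0.4]
    - [0,0,0,0,0,0,0.45]
    - [0,0,0,0,0,0,0.55]
    - [0,0,0,0,0,0,0.7]
    - [0,0,0,0,0,0,0.8]
    - [0,0,0,0,0,0,0.8]
    - [0,0,0.03,0,0,0,0.8]
    - [0,0,0.07,0,0,0,0.8]
    - [0,0,0.1,0,0,0,1]
    - [0,0,0.1,0,0,0,1]
    - [-0.066,0.13,0,0,0,0,1]
    - [-0.08,0.17,0,0,0,0,1]
    - [-0.08,0.17,0,0,0,0,1]
    - [-0.08,0.17,0,0,0,0,1]
    - [-0.06,0.12,0,0,0,0,1]
    - [0,0,0,0,0,0,1]
    - [0,0,0,0,0,0,1]

```text
clock: 10.58
position: [453.8, 7.2, 108.1]
ee_rot: [-0.165, 0.986, 0.0, 0.001]
contact_force: [0.6, -0.1, 0.9]
gripper_width: 85.4
grasp_force: 0.0
```

```bash
python3 look.py g3 192,265
```

```text
10.625 [453.8   6.8 107.8] 85.31472730802433 [ 0.1 -0.2  0.5]
```

View pics/g3.png

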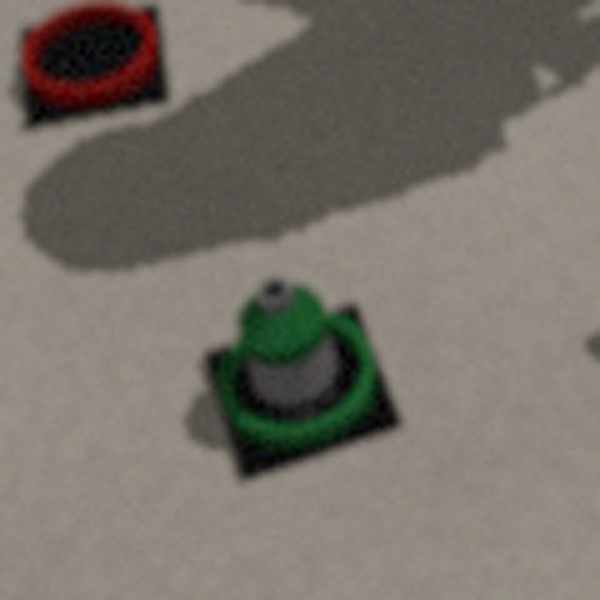

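The green objective stands upright in its green cup (crop 290,360). Next is blue.

Emit:
servo_tool:
  plan:
    - [0,0,-0.1,0,0,0,1]
    - [0,0,-0.1,0,0,0,1]
    - [0,0,-0.06,0,0,0,1]
    - [0,0,-0.035,0,0,0,1]
    - [0,0,-0.023,0,0,0,1]
    - [0,0,0,0,0,0,0.8]
    - [0,0,0,0,0,0,0.6]
    - [0,0,0,0,0,0,0.55]
    - [0,0,0,0,0,0,0.5]
    - [0,0,0,0,0,0,0.45]
    - [0,0,0,0,0,0,0.4]
    - [0,0,0,0,0,0,0.35]
    - [0,0,0,0,0,0,0.3]
    - [0,0,0,0,0,0,0.2]
    - [0,0,0,0,0,0,0]
    - [0,0,0,0,0,0,0]
    - [0,0,0,0,0,0,0]

```text
clock: 12.75
position: [453.3, 7.2, 12.3]
ee_rot: [-0.165, 0.986, 0.0, 0.0]
contact_force: [-1.7, -0.1, 6.1]
gripper_width: 30.5
grasp_force: 58.9
```

Emit:
servo_tool:
  plan:
    - [0,0,0.02,0,0,0,0]
    - [0,0,0.06,0,0,0,0]
    - [0,0,0.1,0,0,0,0]
    - [0,0,0.08,0,0,0,0]
    - [0,0,0.04,0,0,0,0]
    - [0.007,-0.081,0,0,0,0,0]
    - [0.01,-0.15,0,0,0,0,0]
    - [0.01,-0.15,0,0,0,0,0]
    - [0.02,-0.15,0,0,0,0,0]
    - [0.01,-0.15,0,0,0,0,0]
    - [0.01,-0.15,0,0,0,0,0]
    - [0.01,-0.15,0,0,0,0,0]
    - [0.01,-0.13,0,0,0,0,0]
    - [0.01,-0.1,0,0,0,0,0]
    - [0,-0.05,0,0,0,0,0]
    - [0,0,0,0,0,0,0]
    - [0,0,-0.08,0,0,0,0]
    - [0,0,-0.08,0,0,0,0]
    - [0,0,-0.02,0,0,0,0]
    - [0,0,0,0,0,0,0]

```text
clock: 15.25
position: [482.5, -370.5, 48.1]
ee_rot: [-0.165, 0.986, 0.0, -0.0]
contact_force: [0.1, -0.3, -1.3]
gripper_width: 30.6
grasp_force: 59.7
```

```bash
python3 look.py b1 105,260
```

```text
15.3 [ 482.9 -370.9   48.8] 30.217037123859047 [-0.1  1.  -0.7]
```

View pics/b1.png

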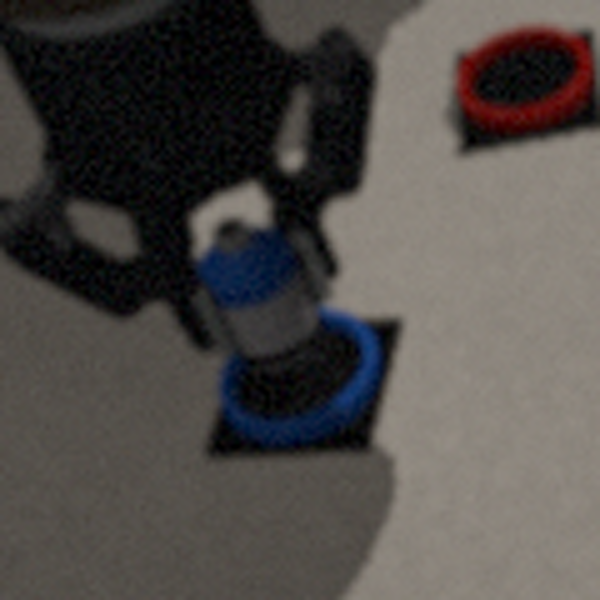

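The blue objective hangs over the blue cup, aligned with the gripper (foot near crop 275,350, cup centre 300,380). Lowering it.

Emit:
servo_tool:
  plan:
    - [0,0,-0.04,0,0,0,0]
    - [0,0,-0.03,0,0,0,0]
    - [0,0,-0.02,0,0,0,0]
    - [0,0,-0.004,0,0,0,0]
    - [0,0,-0.002,0,0,0,0]
    - [0,0,-0.002,0,0,0,0]
    - [0,0,0,0,0,0,0]
    - [0,0,0,0,0,0,0]

```text
clock: 16.3
position: [482.4, -371.2, 18.8]
ee_rot: [-0.165, 0.986, -0.0, 0.0]
contact_force: [0.4, 0.2, -1.9]
gripper_width: 30.5
grasp_force: 59.7
```

Emit:
servo_tool:
  plan:
    - [0,0,-0.002,0,0,0,0]
    - [0,0,-0.002,0,0,0,0]
    - [0,0,0,0,0,0,0]

```text
clock: 16.68
position: [482.5, -371.2, 18.4]
ee_rot: [-0.165, 0.986, -0.0, 0.0]
contact_force: [-1.4, 2.1, 5.0]
gripper_width: 30.8
grasp_force: 59.9
```

Emit:
servo_tool:
  plan:
    - [0,0,0,0,0,0,0.4]
    - [0,0,0,0,0,0,0.45]
    - [0,0,0,0,0,0,0.55]
    - [0,0,0,0,0,0,0.7]
    - [0,0,0,0,0,0,0.8]
    - [0,0,0,0,0,0,0.8]
    - [0,0,0.03,0,0,0,0.8]
    - [0,0,0.07,0,0,0,0.8]
    - [0,0,0.1,0,0,0,1]
    - [0,0,0.1,0,0,0,1]
    - [-0.01,0.1,0,0,0,0,1]
    - [-0.02,0.18,0,0,0,0,1]
    - [-0.02,0.18,0,0,0,0,1]
    - [-0.02,0.18,0,0,0,0,1]
    - [-0.02,0.18,0,0,0,0,1]
    - [-0.02,0.18,0,0,0,0,1]
    - [-0.02,0.18,0,0,0,0,1]
    - [-0.02,0.18,0,0,0,0,1]
    - [-0.01,0.18,0,0,0,0,1]
    - [-0.01,0.12,0,0,0,0,1]

```text
clock: 19.18
position: [431.4, 129.2, 108.4]
ee_rot: [-0.166, 0.986, 0.0, 0.001]
contact_force: [0.9, -0.3, -0.0]
gripper_width: 85.4
grasp_force: 0.0
```

Emit:
servo_tool:
  plan:
    - [0,0.073,0,0,0,0,1]
    - [0,0,0,0,0,0,1]
    - [0,0,0,0,0,0,1]

```text
clock: 19.55
position: [431.1, 148.2, 107.6]
ee_rot: [-0.165, 0.986, 0.0, -0.0]
contact_force: [0.7, 0.0, -0.2]
gripper_width: 85.2
grasp_force: 0.0
```

```bash
python3 look.py b2 105,260
```

```text
19.6 [431.1 147.9 107.6] 85.11700033278392 [0.4 0.2 0.3]
```

View pics/b2.png

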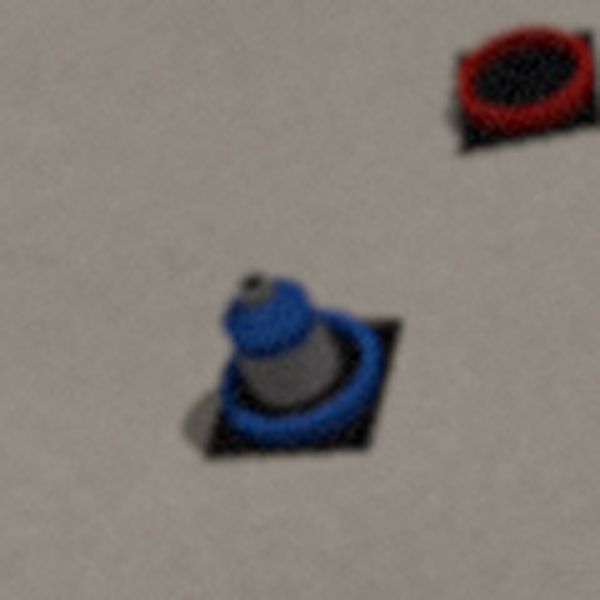

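Blue stands in its cup (crop 285,350), and the lean is only perspective. Next is red.

Emit:
servo_tool:
  plan:
    - [0,0.003,-0.1,0,0,0,1]
    - [0,0,-0.1,0,0,0,1]
    - [0,0,-0.06,0,0,0,1]
    - [0,0,-0.035,0,0,0,1]
    - [0,0,-0.023,0,0,0,1]
    - [0,0,0,0,0,0,0.8]
    - [0,0,0,0,0,0,0.6]
    - [0,0,0,0,0,0,0.55]
    - [0,0,0,0,0,0,0.5]
    - [0,0,0,0,0,0,0.45]
    - [0,0,0,0,0,0,0.4]
    - [0,0,0,0,0,0,0.35]
    - [0,0,0,0,0,0,0.3]
    - [0,0,0,0,0,0,0.2]
    - [0,0,0,0,0,0,0]
    - [0,0,0,0,0,0,0]
    - [0,0,0,0,0,0,0]

```text
clock: 21.72
position: [431.3, 149.7, 12.3]
ee_rot: [-0.165, 0.986, 0.0, 0.0]
contact_force: [-1.3, 0.1, 5.0]
gripper_width: 30.0
grasp_force: 58.9
```

Emit:
servo_tool:
  plan:
    - [0,0,0.02,0,0,0,0]
    - [0,0,0.06,0,0,0,0]
    - [0,0,0.1,0,0,0,0]
    - [0,0,0.08,0,0,0,0]
    - [0,0,0.04,0,0,0,0]
    - [-0.018,-0.078,0,0,0,0,0]
    - [-0.03,-0.15,0,0,0,0,0]
    - [-0.03,-0.15,0,0,0,0,0]
    - [-0.03,-0.15,0,0,0,0,0]
    - [-0.03,-0.15,0,0,0,0,0]
    - [-0.03,-0.15,0,0,0,0,0]
    - [-0.03,-0.15,0,0,0,0,0]
    - [-0.02,-0.15,0,0,0,0,0]
    - [-0.02,-0.13,0,0,0,0,0]
    - [-0.02,-0.1,0,0,0,0,0]
    - [0,0,0,0,0,0,0]
    - [0,0,-0.08,0,0,0,0]
    - [0,0,-0.08,0,0,0,0]
    - [0,0,-0.02,0,0,0,0]
    - [0,0,0,0,0,0,0]

```text
clock: 24.22
position: [353.4, -257.5, 47.8]
ee_rot: [-0.165, 0.986, 0.0, -0.001]
contact_force: [0.3, -0.2, -1.1]
gripper_width: 30.3
grasp_force: 59.7
```

```bash
python3 look.py r1 150,205
```

```text
24.275 [ 354.  -257.7   48.3] 30.31722947231825 [ 1.8  0.3 -1.7]
```

View pics/r1.png

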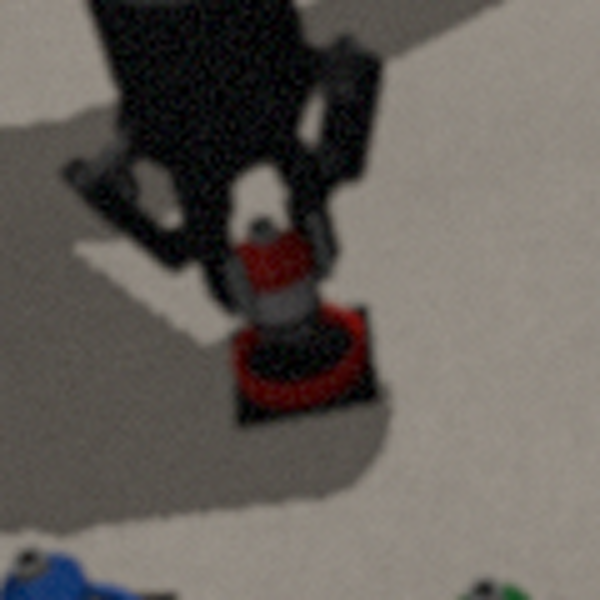

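The red objective is held upright over the red cup (foot near crop 285,320, cup centre 300,350). Lowering it.

Emit:
servo_tool:
  plan:
    - [0,0,-0.04,0,0,0,0]
    - [0,0,-0.03,0,0,0,0]
    - [0,0,-0.02,0,0,0,0]
    - [0,0,-0.004,0,0,0,0]
    - [0,0,-0.002,0,0,0,0]
    - [0,0,-0.002,0,0,0,0]
    - [0,0,0,0,0,0,0]
    - [0,0,0,0,0,0,0]

```text
clock: 25.28
position: [354.0, -257.8, 18.8]
ee_rot: [-0.165, 0.986, -0.0, 0.0]
contact_force: [-0.3, 0.7, -1.6]
gripper_width: 30.5
grasp_force: 59.7
```

Emit:
servo_tool:
  plan:
    - [0,0,-0.002,0,0,0,0]
    - [0,0,-0.002,0,0,0,0]
    - [0,0,0,0,0,0,0]

```text
clock: 25.65
position: [354.0, -257.8, 18.3]
ee_rot: [-0.165, 0.986, -0.0, 0.0]
contact_force: [-1.2, 2.0, 8.2]
gripper_width: 30.4
grasp_force: 60.6
```

Emit:
servo_tool:
  plan:
    - [0,0,0,0,0,0,0.4]
    - [0,0,0,0,0,0,0.45]
    - [0,0,0,0,0,0,0.55]
    - [0,0,0,0,0,0,0.7]
    - [0,0,0,0,0,0,0.8]
    - [0,0,0,0,0,0,0.8]
    - [0,0,0.03,0,0,0,0.8]
    - [0,0,0.07,0,0,0,0.8]
    - [0,0,0.1,0,0,0,1]
    - [0,0,0.1,0,0,0,1]
    - [0.04,0.1,0,0,0,0,1]
    - [0.06,0.17,0,0,0,0,1]
    - [0.05,0.18,0,0,0,0,1]
    - [0.05,0.18,0,0,0,0,1]
    - [0,0.18,0,0,0,0,1]
    - [0,0.18,0,0,0,0,1]
    - [-0.05,0.18,0,0,0,0,1]
    - [-0.05,0.18,0,0,0,0,1]
    - [-0.04,0.18,0,0,0,0,1]
    - [-0.02,0.13,0,0,0,0,1]

```text
clock: 28.15
position: [365.2, 242.4, 108.3]
ee_rot: [-0.166, 0.986, 0.0, 0.001]
contact_force: [0.9, -1.5, -0.1]
gripper_width: 85.4
grasp_force: 0.0
```

Emit:
servo_tool:
  plan:
    - [0,0.06,0,0,0,0,1]
    - [0,0,0,0,0,0,1]
    - [0,0,0,0,0,0,1]

```text
clock: 28.52
position: [365.8, 256.9, 107.3]
ee_rot: [-0.164, 0.986, -0.0, -0.0]
contact_force: [0.1, -0.1, -0.4]
gripper_width: 85.5
grasp_force: 0.0
```

```bash
python3 look.py r2 150,205
```

```text
28.575 [365.9 256.8 107.3] 85.21688531888397 [-0.1  0.  -0.7]
```

View pics/r2.png

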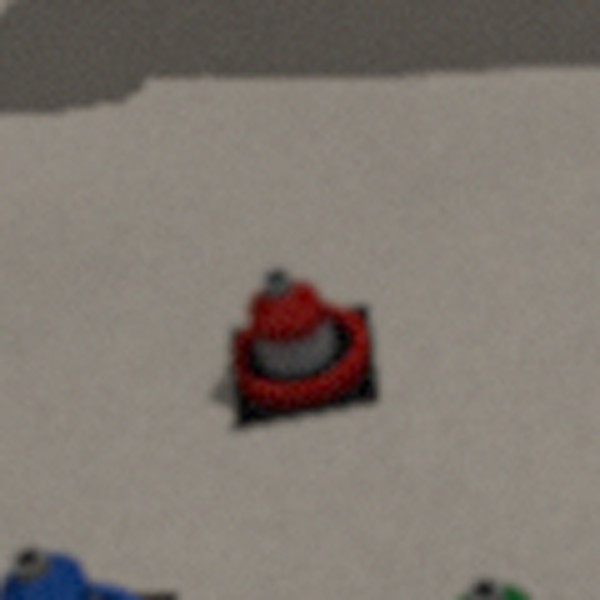

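Red stands upright in its cup (crop 290,335). Next is yellow.

Emit:
servo_tool:
  plan:
    - [0,0.002,-0.1,0,0,0,1]
    - [0,0,-0.1,0,0,0,1]
    - [0,0,-0.06,0,0,0,1]
    - [0,0,-0.035,0,0,0,1]
    - [0,0,-0.022,0,0,0,1]
    - [0,0,0,0,0,0,0.8]
    - [0,0,0,0,0,0,0.6]
    - [0,0,0,0,0,0,0.55]
    - [0,0,0,0,0,0,0.5]
    - [0,0,0,0,0,0,0.45]
    - [0,0,0,0,0,0,0.4]
    - [0,0,0,0,0,0,0.35]
    - [0,0,0,0,0,0,0.3]
    - [0,0,0,0,0,0,0.2]
    - [0,0,0,0,0,0,0]
    - [0,0,0,0,0,0,0]
    - [0,0,0,0,0,0,0]

```text
clock: 30.7
position: [365.9, 258.8, 12.6]
ee_rot: [-0.165, 0.986, -0.0, 0.0]
contact_force: [-1.4, -1.3, 5.1]
gripper_width: 30.5
grasp_force: 58.9
```

Emit:
servo_tool:
  plan:
    - [0,0,0.02,0,0,0,0]
    - [0,0,0.06,0,0,0,0]
    - [0,0,0.1,0,0,0,0]
    - [0,0,0.08,0,0,0,0]
    - [0,0,0.04,0,0,0,0]
    - [0.085,-0.018,0,0,0,0,0]
    - [0.13,-0.03,0,0,0,0,0]
    - [0.15,-0.03,0,0,0,0,0]
    - [0.14,-0.03,0,0,0,0,0]
    - [0.09,-0.01,0,0,0,0,0]
    - [0.04,-0.01,0,0,0,0,0]
    - [0,0,0,0,0,0,0]
    - [0,0,-0.08,0,0,0,0]
    - [0,0,-0.08,0,0,0,0]
    - [0,0,-0.02,0,0,0,0]
    - [0,0,0,0,0,0,0]
    - [0,0,0,0,0,0,0]

```text
clock: 32.83
position: [556.8, 221.0, 49.5]
ee_rot: [-0.165, 0.986, 0.0, 0.001]
contact_force: [0.0, 0.9, -2.3]
gripper_width: 30.3
grasp_force: 59.6
```

```bash
python3 look.py y1 381,200
```

```text
32.875 [556.9 221.   49.5] 30.310528218848823 [ 0.3  0.2 -1.2]
```

View pics/y1.png

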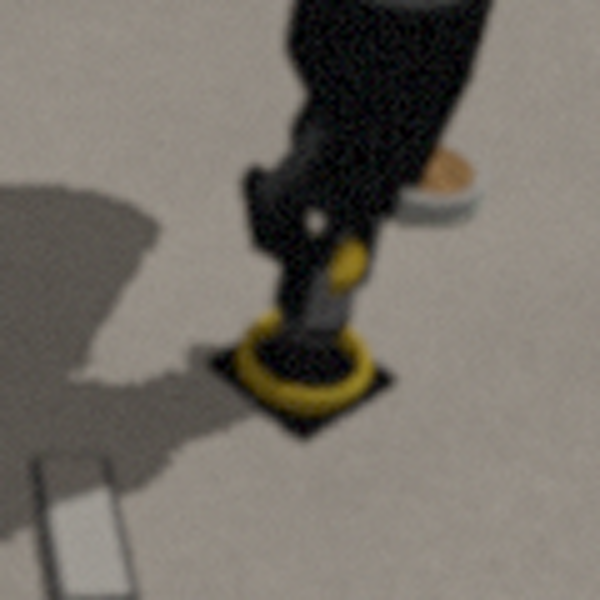

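The yellow objective is over the yellow cup (visible part of the foot near crop 325,330, cup centre 303,362). The near finger hides its left side. Lowering it.

Emit:
servo_tool:
  plan:
    - [0,0,-0.04,0,0,0,0]
    - [0,0,-0.03,0,0,0,0]
    - [0,0,-0.02,0,0,0,0]
    - [0,0,-0.006,0,0,0,0]
    - [0,0,-0.003,0,0,0,0]
    - [0,0,-0.002,0,0,0,0]
    - [0,0,0,0,0,0,0]
    - [0,0,0,0,0,0,0]

```text
clock: 33.88
position: [556.3, 220.2, 18.7]
ee_rot: [-0.165, 0.986, -0.0, -0.0]
contact_force: [-3.4, -1.1, 5.5]
gripper_width: 30.4
grasp_force: 59.8
```

Floor contact shows in the force reading. Releasing and retreating upward.

Emit:
servo_tool:
  plan:
    - [0,0,-0.001,0,0,0,0]
    - [0,0,0,0,0,0,0.4]
    - [0,0,0,0,0,0,0.45]
    - [0,0,0,0,0,0,0.55]
    - [0,0,0,0,0,0,0.7]
    - [0,0,0,0,0,0,0.8]
    - [0,0,0,0,0,0,0.8]
    - [0,0,0.03,0,0,0,0.8]
    - [0,0,0.07,0,0,0,0.8]
    - [0,0,0.1,0,0,0,1]
    - [0,0,0.15,0,0,0,1]
    - [0,0,0.15,0,0,0,1]
    - [-0.1,-0.16,0.1,0,0,0,1]
    - [-0.1,-0.16,0,0,0,0,1]
    - [-0.1,-0.16,0,0,0,0,1]
    - [-0.1,-0.16,0,0,0,0,1]
    - [0,-0.1,0,0,0,0,1]
    - [0,0,0,0,0,0,1]
    - [0,0,0,0,0,0,1]

```text
clock: 36.25
position: [437.5, -0.1, 197.5]
ee_rot: [-0.165, 0.986, 0.0, 0.001]
contact_force: [-0.5, 0.3, -1.0]
gripper_width: 85.6
grasp_force: 0.0
```

Run:
```python
from bench import vision
from h import *
d=vision.get_image("scene"); cv2.imwrite("pics/end.png",cv2.resize(d["image"][120:310,60:460,::-1],None,fx=2,fy=2,interpolation=cv2.INTER_CUBIC))
```

```text
(no output)
```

View pics/end.png

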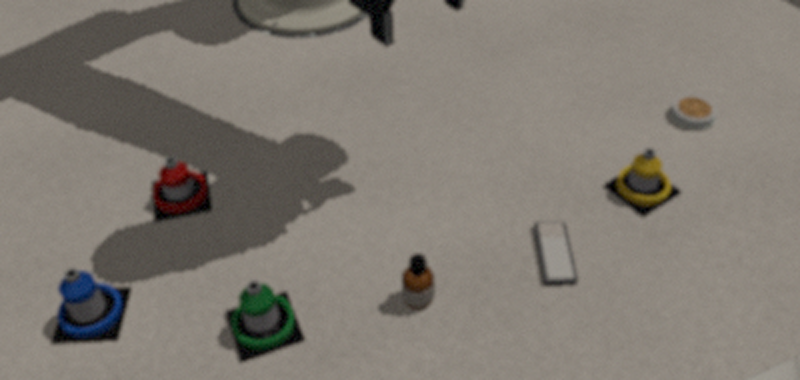

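All four stand upright in their own cups: red (180,185), blue (85,300), green (262,310) and yellow (645,175). The bottle (418,285) and dish (693,110) look unmoved.

```bash
python3 -c "
from bench import arm; print(arm.job_done())"
```

```text
the job is handed in; nothing more can be done
None
```

The job is handed in: all four objectives stand upright, nose up, in the cups of their own colours, and the bottle and dish were not moved.

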